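# Lay the parts of a stripped rear hub in their kit nests

### The job

The rear hub has been stripped: put its four parts into the plywood nests of the overhaul kit, each lying flat in the recess made for it: the toothed cog in the largest round dish, the bearing ring in the middle-sized dish, the cone in the smallest dish, each the same way up as it lies now, and the axle lengthwise in the oblong block. Leave the blue box cutter and the yellow tyre lever where they lie.

Things in the scene. Friction and masses are not known exactly. Their poses are not given: they have to be found in the camera images.
- cog: Dark steel sprocket with sixteen teeth, lying flat, 69 mm across the teeth and 15 mm high: the toothed disc is only 3 mm thick and lies at the bottom, above it stands a round hub 48 mm across, from 3 to 15 mm height, which is the part to grip. Origin: centre of the underside; z up.
- bearing_ring: Flat steel ring with small balls round it, lying flat, 53 mm outside diameter, 8 mm high over the balls; the rim that can be gripped is 6 mm high. Origin: centre of the underside; z up.
- cone: Small stepped steel bearing cone standing on its wide end, narrow end up, 39 mm across the flange at the bottom and 22 mm high; grip across the flange, low down. Origin: centre of the underside; z up.
- axle: Steel hub axle lying on the bench, 108 mm long: plain middle 14 mm thick and 52 mm long, where it is to be gripped, between two hexagon nuts 17 mm across flats and 8 mm thick (centres 30 mm either side of the middle), then 10 mm threaded ends. It rests on flats of the nuts. Origin: the middle of the axle, on its axis, 8.5 mm above what it lies on; x along the axle. Both ends are alike.
- nest_large: Plywood dish 6 mm high, fixed to the bench, with a round recess 3 mm deep (its grey felt floor is 3 mm above the bench, the rim top 6 mm). Origin: centre of its underside, on the bench; z up. The largest of the three dishes: recess 85 mm, outside 97 mm. For the cog.
- nest_medium: Plywood dish 6 mm high, fixed to the bench, with a round recess 3 mm deep (its grey felt floor is 3 mm above the bench, the rim top 6 mm). Origin: centre of its underside, on the bench; z up. The middle-sized dish: recess 69 mm, outside 81 mm. For the bearing ring.
- nest_small: Plywood dish 6 mm high, fixed to the bench, with a round recess 3 mm deep (its grey felt floor is 3 mm above the bench, the rim top 6 mm). Origin: centre of its underside, on the bench; z up. The smallest dish: recess 55 mm, outside 67 mm. For the cone.
- nest_long: Oblong plywood block 136 x 46 mm, 6 mm high, fixed to the bench, with a rectangular recess 124 x 34 mm, 3 mm deep (its grey felt floor is 3 mm above the bench). Origin: centre of its underside, on the bench; x along its length, z up. For the axle.
- cutter: Bystander: slim blue box cutter lying beyond the nests, 22 x 127 x 16 mm. Origin: centre of the underside; y along it.
- tyre_lever: Bystander: yellow plastic tyre lever lying left of the parts, 18 x 117 x 7 mm. Origin: centre of the underside; y along it. Beyond it a bicycle wheel leans over the bench, its tyre rising from x 0.40, y 0.20 (bench) to x 0.52, y 0.04 (0.12 high) and x 0.60, y 0 (0.3 high): keep hand and wrist clear, best with fingers closing along a line 0.9 rad clockwise from x.
Mind the look-alikes: they are no part of the job. What is shaped like the nest_medium but orange is not meant. What is shaped like the nest_long but purple is not meant.

How it is judged (in metres and radians):
At the end, for the whole second after the job is handed in: Each part rests level (0.12 rad), same way up, on the floor of its own nest (not on a rim; origin at most 1 mm high), centre within 12 mm of the nest's centre; the axle along its recess within 0.3 rad, either way round. The box cutter and the tyre lever within 30 mm of where they stood (horizontal distance between cog and nest_large below 0.012 m and z of cog in the frame of nest_large between 0.0005 and 0.004 m and linear speed of each of cog, bearing_ring, cone, axle below 0.02 m/s and angular speed of each of cog, bearing_ring, cone, axle below 0.3 rad/s and angle between each of cog, bearing_ring, cone's own z axis and vertical below 0.12 rad and horizontal distance between bearing_ring and nest_medium below 0.012 m and z of bearing_ring in the frame of nest_medium between 0.0005 and 0.004 m and horizontal distance between cone and nest_small below 0.012 m and z of cone in the frame of nest_small between 0.0005 and 0.004 m and horizontal distance between axle and nest_long below 0.012 m and z of axle in the frame of nest_long between 0.009 and 0.0125 m and angle between the x axis of axle and the x axis of nest_long, either way round below 0.3 rad and angle between axle's own x axis and vertical between 1.45 and 1.69 rad and distance of each of cutter, tyre_lever from where it was at the start of the episode below 0.03 m); the robot touches nothing.
It fails at once if the box cutter or the tyre lever is pushed more than 30 mm (distance of any of cutter, tyre_lever from where it was at the start of the episode above 0.03 m).
It also fails if it takes over 90 s, if anything falls off the work surface, if the arm or the gripper's body presses on something with over 40 N, if the wrist force passes 120 N, or if a joint passes its speed limit or range.

### The arm

A 6-joint arm with a two-finger parallel gripper is mounted at the origin on the work surface; the furniture and walls round the work are solid. World frame = base frame: x ahead of the robot, y to its left, z up, the work surface at z = 0. Lengths are in m, angles in degrees, forces in N, time in s.
With the tool pointing down it reaches from about 0.4 to 0.825 m from the base axis. Payload 7 kg.
Tool frame: the origin (TCP) lies on the centre line of the jaws, within the pads' length; the fingertips stand 19 mm ahead of it and the grasp point (between the pads) is the TCP (r.tip_extent is the distance from the TCP to the fingertips, in m); z points along the fingers, y is the line along which they close (so a half turn about z gives the same grasp; the last joint's range is limited). The gripper opens to 88 mm and grips with 3 to 60 N. Pads are 19 mm wide; open, the fingers measure 130 mm over their backs; the gripper's body (78 mm by 193 mm) begins 47 mm behind the grasp point.
Start: joints at [-51.56, 20.546, 0.682, 0, -70.136, -16.507], TCP at [0.252, -0.626, 0.246] pointing down, gripper open.
Joint ranges: [-176.03, 176.03], [-82.01, 121.73], [-58.28, 71.71], [-173.87, 95.51], [-174.79, -0.11], [-173.66, 173.66]. Speed limits (degrees/s): [136.94, 136.94, 172.46, 180, 180, 180].

### API

Orientations are given as [roll, pitch, yaw] about the fixed x, y, z axes, in that order (R = Rz(yaw) Ry(pitch) Rx(roll)).
In Python, from plant import r gives the robot as it stands. The module is installed in compiled form; this text tells all that it offers.
- The arm moves only by the tool jog_arm, never from a script. Its argument "deltas" is a list that holds one entry, the list of rows, each a list of 5 numbers: the opening, from -1 (shut) to 1 (fully open), then the shift along the world's x, y, z in cm, then the turn about the world's z in rad. In form: [[[claw, dx, dy, dz, turn], ...]]. A call has 1 to 8 rows; each row shifts and turns the commanded pose from where the row before left it; what a row does not reach is not made up. A row lasts 1/8 s, in which the tool goes at most 62.5 mm and 10.7 degrees, less where a joint would pass 70% of its speed; a pose out of reach is approached as far as the arm can. A call with a gripper value outside its range is refused whole. The fingers move at their own pace and stop on an object; "force" is the grip in N (left out, the last holds). Time passes only in rows, so rows that do not move let the fingers close. It gives the time, the measured TCP pose, the force, the opening and the grip force at its end, in the units of the state.
- r.get_state(): the state, without advancing time (a new reading comes with each control period).
- r.capture(name): name is "side" or "top"; returns the picture (400x640x3 uint8, blue, green, red); there is no depth.
- r.camera_info(name): a dict with "fx", "fy", "cx", "cy" (pixels), "view" (4x4, takes a point from world to camera coordinates). Camera axes: x right, y up, looking along -z (the intrinsics and any distortion apply to the point x, -y, -z); pixel columns grow to the right and rows downward; lengths in m; the calibration is good to about 2 mm. A picture is of the moment at which its call begins. camera_info takes no time and is no camera call.
- r.close_job(): hands the job in; it is judged then, once.
The state is a dict: "time_s": time; "joints": joint angles; "qd": joint speeds; "joint_torque": joint torques, N m; "tcp_pos": TCP position; "eef_rot": TCP orientation; "contact_force": force on the tool from outside, world axes, zero at the start; "moment": the same for the moment, N m; "gripper_width": finger opening in m; "gripper_force": force on a finger pad.
Only numpy, scipy, OpenCV 4.12 (cv2) and the standard library are available. Lean on these libraries where they do the work, as an engineer would, in place of code of your own. Each camera call takes 0.05 s, during which the arm holds its last target. There are 200 camera calls.

## Working session

There is one attempt and no reset: what is moved stays moved. The work goes in short steps, Python scripts to look and compute and a tool call to move; the robot and the scene stay as the last step left them, time stands still between calls to the robot, and variables do not carry over. Pictures are saved under pics/ and viewed, at most 14 in all, crops included, and the job is handed in when it is done.

Besides the shell and the picture viewer there is one more tool, called after "Request:" as name(argument=value, ...) on one line, values as JSON. jog_arm: Moves the arm, as the interface text tells. Its arguments: {"type":"object","properties":{"deltas":{"type":"array"},"force":{"type":"number"}},"required":["deltas"]}

```bash
mkdir -p pics
python3 - <<'E'
from plant import r
import cv2
for n in("top","side"):
    cv2.imwrite(f"pics/{n}0.png",r.capture(n)); i=r.camera_info(n); print(n,i)
print(r.get_state(), r.tip_extent)
E
```

```text
top {'fx': 454.2806077987493, 'fy': 454.2806077987493, 'cx': 319.5726275859638, 'cy': 198.1643765092484, 'view': array([[-0.00603274, -0.99994214,  0.00890593, -0.22524676],
       [ 0.99467233, -0.00508393,  0.10296166, -0.43589164],
       [-0.10291042,  0.00947962,  0.99464546, -0.9680089 ],
       [ 0.        ,  0.        ,  0.        ,  1.        ]])}
side {'fx': 412.3188921566518, 'fy': 412.3188921566518, 'cx': 320.9358598874175, 'cy': 199.59635701199096, 'view': array([[ 0.82930599, -0.55877865, -0.00424172, -0.4978746 ],
       [ 0.35991335,  0.52832456,  0.76898344, -0.06871528],
       [-0.42745053, -0.63924923,  0.63925462, -1.04522408],
       [ 0.        ,  0.        ,  0.        ,  1.        ]])}
{'time_s': 0.1, 'joints': array([-5.15633543e+01,  2.05876027e+01,  6.40542244e-01, -1.80916694e-02,
       -7.01375677e+01, -1.65059169e+01]), 'qd': array([-4.05140302e-02, -3.53882378e-02,  1.45922972e-01,  1.69047053e-05,
        8.99193396e-02, -6.80564517e-03]), 'joint_torque': array([-1.37335312e-03, -5.84163773e+01,  2.93752527e+01,  7.01563731e+00,
        1.01643489e-02, -5.65713526e-05]), 'tcp_pos': array([ 0.25191924, -0.62578846,  0.24472373]), 'eef_rot': array([ 1.79914027e+02, -7.73884237e-03, -1.58075425e+02]), 'contact_force': array([ 0.25700807, -0.22572258, -0.9215751 ]), 'moment': array([-0.00731697, -0.03945872, -0.05151492]), 'gripper_force': 0.0, 'gripper_width': 0.08761683457584808} 0.019
```

View pics/top0.png

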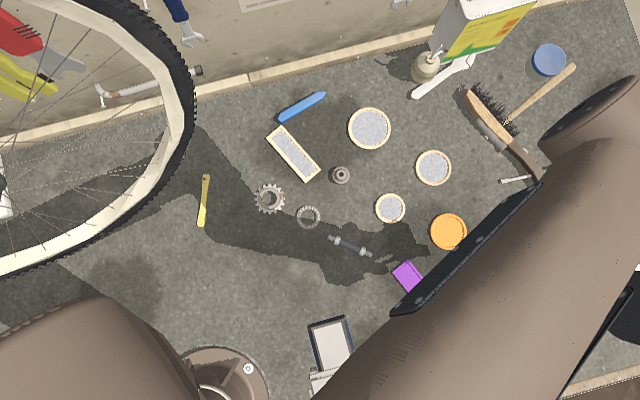

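View pics/side0.png

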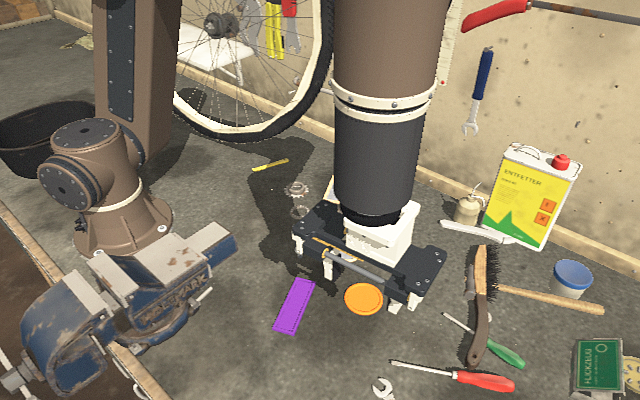

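Top view: cog (268,199), ring (308,216), cone (341,175), axle (350,245), long nest (293,153), large dish (369,128), medium dish (433,168), small dish (390,208), cutter (301,107) and lever (203,200). The look-alikes are the orange dish (448,231), which could pass for nest_medium, and the purple block (406,276), which could pass for nest_long. I choose the plywood dish at (433,168) and the plywood block at (293,153). In the side view the arm hides most of the parts.

```bash
cat > h.py <<'E'
import numpy as np, cv2
from plant import r
def cam(n):
    i=r.camera_info(n); V=i["view"]; return i,V[:3,:3],V[:3,3]
def ray(n,u,v):
    i,R,t=cam(n); d=R.T@np.array([(u-i["cx"])/i["fx"],-(v-i["cy"])/i["fy"],-1]); return -R.T@t,d
def plane(n,u,v,z):
    o,d=ray(n,u,v); return o+d*(z-o[2])/d[2]
def proj(n,p):
    i,R,t=cam(n); c=R@np.array(p)+t; return np.array([i["cx"]+i["fx"]*c[0]/-c[2], i["cy"]-i["fy"]*c[1]/-c[2]])
def tri(a,b):  # pixels in top, side -> point, ray gap
    o1,d1=ray("top",*a); o2,d2=ray("side",*b); d1/=np.linalg.norm(d1); d2/=np.linalg.norm(d2)
    s=np.linalg.lstsq(np.c_[d1,-d2],o2-o1,rcond=None)[0]; p,q=o1+s[0]*d1,o2+s[1]*d2
    return (p+q)/2,np.linalg.norm(p-q)
def crop(src,x,y,w,h,k,out):
    c=cv2.imread(src)[y:y+h,x:x+w]; c=cv2.resize(c,None,fx=k,fy=k,interpolation=cv2.INTER_CUBIC)
    for g in range((-x)%10,w,10): cv2.line(c,(g*k,0),(g*k,6 if (x+g)%50 else 16),(0,0,255),1)
    for g in range((-y)%10,h,10): cv2.line(c,(0,g*k),(6 if (y+g)%50 else 16,g*k),(0,0,255),1)
    cv2.imwrite(out,c)
E
python3 - <<'E'
from h import *
crop("pics/top0.png",250,90,210,180,4//1,"pics/c0.png")
c=cv2.imread("pics/c0.png");c=c[:,:800];c=cv2.resize(c,(660,600)) if 0 else c
cv2.imwrite("pics/c0.png",cv2.resize(c,None,fx=.8,fy=.8))
for n,u,v in [("cog",268,199),("ring",308,216),("cone",341,175),("axle",350,245),("long",293,153),("L",369,128),("M",433,168),("S",390,208)]:
    print(n,plane("top",u,v,.005).round(3))
E
```

```text
cog [ 0.435 -0.113  0.005]
ring [ 0.397 -0.202  0.005]
cone [ 0.488 -0.276  0.005]
axle [ 0.333 -0.294  0.005]
long [ 0.539 -0.169  0.005]
L [ 0.596 -0.341  0.005]
M [ 0.503 -0.483  0.005]
S [ 0.414 -0.384  0.005]
```

View pics/c0.png

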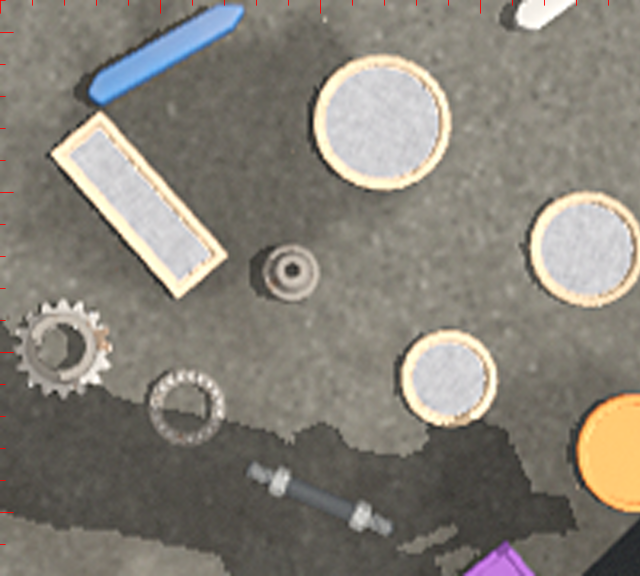

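Crop, scale 3.2: the plywood nests have their felt showing, and their sizes rank large (369.4,128.1), medium (433.4,167.8), small (390.0,208.1). The long nest centres on (293.6,153.8). Cog is at (269.8,199), ring (308.4,217), cone flange (341,175), and axle (350,246) with nuts at (337.5,240.6) and (362.5,251.6). Next I clear the side view by hovering at the cog.

Request:
jog_arm(deltas=[[[0.4,1.5,4,0,0.05],[0.4,1.5,4,0,0.05],[0.4,1.5,4,0,0.05],[0.4,1.5,4,0,0.05],[0.4,1.5,4,0,0.05],[0.4,1.5,4,0,0.037],[0.4,1.5,4,0,0],[0.4,1.5,4,0,0]]], force=30)

```text
time_s: 1.1
tcp_pos: [0.3722, -0.3047, 0.2454]
eef_rot: [180.0, -0.0, -141.6]
contact_force: [1.4, -0.2, 0.1]
gripper_width: 0.0615
gripper_force: 0.0
```

Request:
jog_arm(deltas=[[[0.4,1.5,4,0,0],[0.4,1.5,4,0,0],[0.4,1.5,4,0,0],[0.4,1.0,4,0,0],[0.4,0.8,3.3,0,0],[0.4,0,0,0,0],[0.4,0,0,0,0]]])

```text
time_s: 1.98
tcp_pos: [0.4348, -0.1132, 0.2454]
eef_rot: [180.0, -0.0, -141.6]
contact_force: [0.6, -1.1, -0.5]
gripper_width: 0.0614
gripper_force: 0.0
```

Run:
```python
from h import *
cv2.imwrite("pics/side1.png",r.capture("side"));cv2.imwrite("pics/top1.png",r.capture("top"))
crop("pics/side1.png",250,130,200,150,4,"pics/s1.png")
```

```text
(no output)
```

View pics/s1.png

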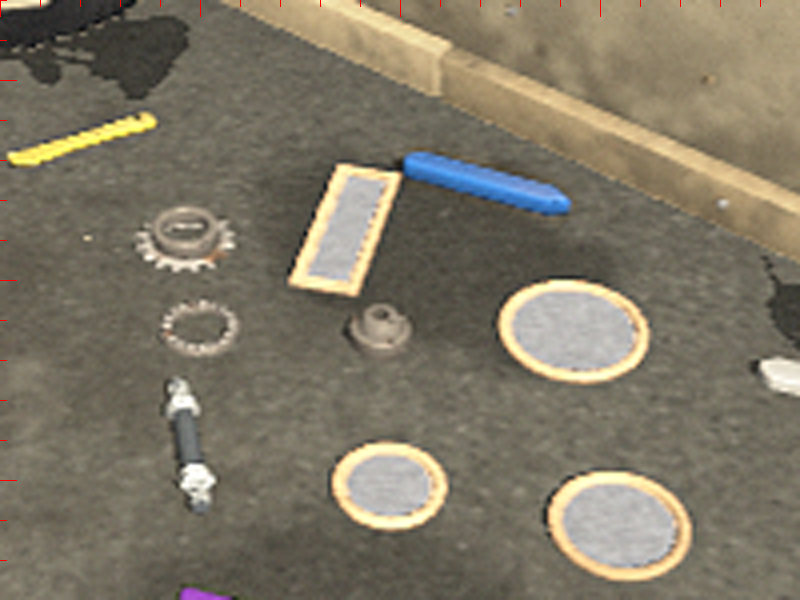

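Side crop, scale 4: large rim centre (574,330), medium (620,525), small (390,485), long block (347,229). Cog disc is at (186,238), with its hub top at (185,226). Ring is at (200,328), cone flange (380,332) with its tip at (381,312), and axle nuts (183,402) and (196,484).

Run:
```python
from h import *
T=lambda x,y:(250+x/3.2-.3,90+y/3.2-.3); S=lambda x,y:(250+x/4-.4,130+y/4-.4)
D=dict(L=((382,122),(574,330),.006),M=((587,249),(620,525),.006),S=((448,378),(390,485),.006),long=((139.5,204),(347,229),.006),
cogtop=((65,347),(185,226),.015),ring=((187,406.5),(200,328),.006),conetop=((291.5,270),(381,312),.022),flange=((291.5,272),(380,332),.005),
nutA=((280,482),(183,402),.0085),nutB=((360,517),(196,484),.0085),long1=((164,277),(323,290),.006),long2=((75,131),(370,168),.006))
for k,(a,b,z) in D.items():
    p,g=tri(T(*a),S(*b)); print(k,p.round(4),"gap",g.round(4),"top@z",plane("top",*T(*a),z)[:2].round(4),"side@z",plane("side",*S(*b),z)[:2].round(4))
```

```text
L [ 0.5975 -0.3416  0.0016] gap 0.0015 top@z [ 0.5957 -0.3407] side@z [ 0.5945 -0.3454]
M [ 0.5056 -0.4845  0.0017] gap 0.0015 top@z [ 0.5042 -0.4829] side@z [ 0.5033 -0.4873]
S [ 0.4151 -0.3845  0.0013] gap 0.0014 top@z [ 0.4141 -0.3834] side@z [ 0.413  -0.3882]
long [ 5.388e-01 -1.693e-01  4.000e-04] gap 0.0002 top@z [ 0.5376 -0.1695] side@z [ 0.5346 -0.1751]
cogtop [ 0.4362 -0.1189  0.0156] gap 0.0002 top@z [ 0.4361 -0.1188] side@z [ 0.4367 -0.1182]
ring [ 0.3959 -0.2024  0.0021] gap 0.0008 top@z [ 0.3953 -0.2023] side@z [ 0.394  -0.2065]
conetop [ 0.4885 -0.2751  0.0227] gap 0.0018 top@z [ 0.4878 -0.2747] side@z [ 0.4898 -0.2748]
flange [ 0.489  -0.2756  0.0058] gap 0.0001 top@z [ 0.4891 -0.2756] side@z [ 0.4896 -0.2749]
nutA [ 0.3439 -0.2662  0.0137] gap 0.0022 top@z [ 0.3429 -0.266 ] side@z [ 0.3475 -0.262 ]
nutB [ 0.3193 -0.3213  0.0039] gap 0.0015 top@z [ 0.3187 -0.3205] side@z [ 0.3179 -0.3254]
long1 [ 0.4963 -0.189  -0.0234] gap 0.0138 top@z [ 0.4858 -0.1866] side@z [ 0.4825 -0.2201]
long2 [ 0.5908 -0.1244  0.0054] gap 0.0015 top@z [ 0.59   -0.1241] side@z [ 0.5911 -0.1253]
```

Heights agree with the text to within about 4 mm, and the nut spacing (60 mm) and block length (137 mm) match. Plan in m: cog (0.436,-0.118), ring (0.395,-0.203), cone (0.489,-0.2755), axle (0.331,-0.293) at 66°. Nests: L (0.596,-0.341), M (0.504,-0.484), S (0.414,-0.384), long (0.538,-0.169) at 40.6°.

Request:
jog_arm(deltas=[[[0.4,0.1,-0.5,-5,0],[0.4,0,0,-5,0],[0.4,0,0,-5,0],[0.4,0,0,-3,0],[0.4,0,0,-2,0],[0.4,0,0,-1,0],[0.4,0,0,-0.6,0],[0.4,0,0,-0.4,0]]])

```text
time_s: 3.08
tcp_pos: [0.4365, -0.1183, 0.0258]
eef_rot: [-180.0, 0.0, -141.6]
contact_force: [0.1, -0.0, 0.0]
gripper_width: 0.0614
gripper_force: 0.0
```

Request:
jog_arm(deltas=[[[-0.2,0,0,-0.1,0],[-0.2,0,0,0,0],[-0.2,0,0,0,0],[-0.2,0,0,0,0],[-0.2,0,0,0,0]]])

```text
time_s: 3.7
tcp_pos: [0.4363, -0.1181, 0.0249]
eef_rot: [-180.0, 0.0, -141.6]
contact_force: [-1.9, 0.7, 5.3]
gripper_width: 0.0456
gripper_force: 30.0
```

Request:
jog_arm(deltas=[[[-0.2,0,0,2,0],[-0.2,0,0,3,0],[-0.2,0,0,3,0],[-0.2,2.5,-3.5,0,0],[-0.2,3,-4.2,0,0],[-0.2,3,-4.2,0,0],[-0.2,3,-4.2,0,0],[-0.2,2.5,-3.5,0,0]]])

```text
time_s: 4.7
tcp_pos: [0.5767, -0.3158, 0.1038]
eef_rot: [180.0, -0.0, -141.7]
contact_force: [0.4, 0.6, -1.1]
gripper_width: 0.0453
gripper_force: 30.0
```

Request:
jog_arm(deltas=[[[-0.2,1.95,-2.7,0,0],[-0.2,0,0,-2,0],[-0.2,0,0,-2,0],[-0.2,0,0,-2,0],[-0.2,0,0,-0.8,0],[-0.2,0,0,0,0]]])

```text
time_s: 5.45
tcp_pos: [0.5952, -0.341, 0.0359]
eef_rot: [179.9, -0.1, -141.6]
contact_force: [0.1, -0.1, -0.6]
gripper_width: 0.0456
gripper_force: 30.0
```

Run:
```python
from h import *
for n in("top","side"): cv2.imwrite(f"pics/{n}2.png",r.capture(n))
a,b=cv2.imread("pics/top2.png"),cv2.imread("pics/side2.png")
print(proj("top",(.596,-.341,.006)),proj("side",(.596,-.341,.006)))
f=lambda i,u,v:cv2.resize(i[v-40:v+60,u-60:u+60],None,fx=3.3,fy=3.3,interpolation=2)
cv2.imwrite("pics/c2.png",np.hstack([f(a,369,128),f(b,393,212)]))
```

```text
[369.21804355 127.67999687] [392.41513316 210.97419233]
```

View pics/c2.png

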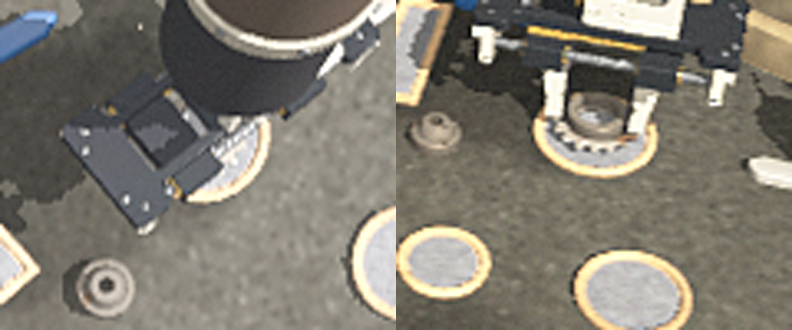

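The cog hangs level in the jaws over the large dish, dish centre about (595,135) in the side half. Now lower and release.

Request:
jog_arm(deltas=[[[-0.2,0,0,-0.4,0],[-0.2,0,0,-0.3,0],[-0.2,0,0,-0.1,0],[-0.2,0,0,0,0],[0.1,0,0,0,0],[0.3,0,0,0,0],[0.3,0,0,0,0]]])

```text
time_s: 6.42
tcp_pos: [0.5958, -0.3412, 0.0288]
eef_rot: [-180.0, 0.0, -141.6]
contact_force: [-0.2, 0.0, 0.1]
gripper_width: 0.0564
gripper_force: 0.0
```

Request:
jog_arm(deltas=[[[0.3,0,0,1.5,0],[0.3,0,0,3,0],[0.3,0,0,3,0],[0.4,-4,2.7,0,0],[0.4,-5,3.5,0,0],[0.4,-5,3.5,0,0],[0.4,-4,2.6,0,0],[0.4,-2.0,1.5,0,0]]])

```text
time_s: 7.42
tcp_pos: [0.3938, -0.2023, 0.1047]
eef_rot: [-180.0, 0.1, -141.6]
contact_force: [0.2, 0.4, 0.4]
gripper_width: 0.0614
gripper_force: 0.0
```

Request:
jog_arm(deltas=[[[0.6,0.1,0,-3,0],[0.6,0,0,-2.5,0],[0.6,0,0,-1.5,0],[0.6,0,0,-0.8,0],[0.6,0,0,-0.4,0],[0.6,0,0,-0.2,0],[0.6,0,0,0,0]]])

```text
time_s: 8.3
tcp_pos: [0.3969, -0.2032, 0.0199]
eef_rot: [-180.0, 0.0, -141.6]
contact_force: [-0.5, 0.7, -0.1]
gripper_width: 0.0699
gripper_force: 0.0
```

Request:
jog_arm(deltas=[[[-0.1,0,0,0,0],[-0.1,0,0,0,0],[-0.1,0,0,0,0],[-0.1,0,0,0,0],[-0.1,0,0,0,0]]])

```text
time_s: 8.93
tcp_pos: [0.3967, -0.2032, 0.0197]
eef_rot: [-180.0, 0.0, -141.6]
contact_force: [-0.8, 1.0, 3.7]
gripper_width: 0.0509
gripper_force: 30.0
```

Request:
jog_arm(deltas=[[[-0.1,0,0,1.5,0],[-0.1,0,0,3,0],[-0.1,0,0,3.5,0],[-0.1,1.5,-3.8,0,0],[-0.1,2,-5.4,0,0],[-0.1,2,-5.4,0,0],[-0.1,2,-5.4,0,0],[-0.1,2,-5.1,0,0]]])

```text
time_s: 9.93
tcp_pos: [0.4918, -0.456, 0.0989]
eef_rot: [180.0, -0.0, -141.6]
contact_force: [1.8, 0.7, -0.5]
gripper_width: 0.0508
gripper_force: 30.0
```

Request:
jog_arm(deltas=[[[-0.1,1.2,-3,0,0],[-0.1,0,0,-3,0],[-0.1,0,0,-2.5,0],[-0.1,0,0,-1.2,0],[-0.1,0,0,-0.5,0],[-0.1,0,0,-0.2,0],[-0.1,0,0,0,0]]])

```text
time_s: 10.8
tcp_pos: [0.5041, -0.4843, 0.0264]
eef_rot: [-179.9, 0.0, -141.6]
contact_force: [-1.0, -0.4, -0.4]
gripper_width: 0.0506
gripper_force: 30.0
```

Request:
jog_arm(deltas=[[[-0.1,0,0,-0.1,0],[-0.1,0,0,0,0],[0.2,0,0,0,0],[0.4,0,0,0,0],[0.4,0,0,0,0],[0.4,0,0,1.5,0],[0.4,0,0,3,0],[0.3,0,0,3.5,0]]])

```text
time_s: 11.8
tcp_pos: [0.5028, -0.4835, 0.1051]
eef_rot: [179.9, -0.0, -141.6]
contact_force: [0.4, -0.5, -0.8]
gripper_width: 0.0576
gripper_force: 0.0
```

Request:
jog_arm(deltas=[[[0.3,-0.3,4.5,0,0],[0.3,-0.3,5.4,0,0],[0.3,-0.3,5,0,0],[0.3,-0.3,4,0,0],[0.3,-0.3,2,0,0],[0.3,0,0,0,0]]])

```text
time_s: 12.55
tcp_pos: [0.4885, -0.2742, 0.1052]
eef_rot: [-180.0, 0.0, -141.5]
contact_force: [0.2, 0.4, -0.5]
gripper_width: 0.0569
gripper_force: 0.0
```

Run:
```python
from h import *
for n in("top","side"): cv2.imwrite(f"pics/{n}3.png",r.capture(n))
a,b=cv2.imread("pics/top3.png"),cv2.imread("pics/side3.png")
f=lambda i,x,y:cv2.resize(i[y:y+140,x:x+120],None,fx=3.3,fy=3.3,interpolation=2)
cv2.imwrite("pics/c3.png",np.hstack([f(a,345,95),f(b,325,150)]))
```

```text
(no output)
```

View pics/c3.png

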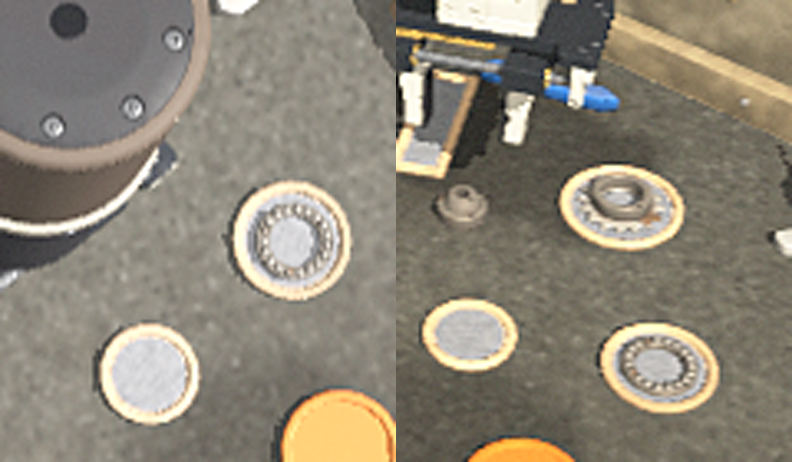

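Ring (293,240 in the top half) and cog (622,205 in the side half) lie flat and centred in their dishes. Next is the cone.

Request:
jog_arm(deltas=[[[0.3,0,-0.1,-3,0],[0.3,0,0,-2.5,0],[0.3,0,0,-1.5,0],[0.3,0,0,-0.8,0],[0.3,0,0,-0.4,0],[0.3,0,0,-0.2,0],[0.3,0,0,0,0]]])

```text
time_s: 13.52
tcp_pos: [0.4889, -0.2762, 0.021]
eef_rot: [-180.0, 0.0, -141.6]
contact_force: [0.3, -0.3, 0.0]
gripper_width: 0.057
gripper_force: 0.0
```

Request:
jog_arm(deltas=[[[-0.4,0,0,0,0],[-0.4,0,0,0,0],[-0.4,0,0,0,0],[-0.4,0,0,0,0],[-0.4,0,0,0,0]]])

```text
time_s: 14.15
tcp_pos: [0.4887, -0.2761, 0.0208]
eef_rot: [-180.0, 0.0, -141.6]
contact_force: [-0.2, 0.7, 4.1]
gripper_width: 0.0374
gripper_force: 30.0
```

Request:
jog_arm(deltas=[[[-0.4,0,0,1.5,0],[-0.4,0,0,3,0],[-0.4,0,0,1.5,0],[-0.4,-2.5,-3.6,0,0],[-0.4,-2.5,-3.6,0,0],[-0.4,-2.5,-3.6,0,0],[-0.4,0,0,-2.5,0],[-0.4,0,0,-2,0]]])

```text
time_s: 15.15
tcp_pos: [0.413, -0.3847, 0.0353]
eef_rot: [-180.0, 0.0, -141.7]
contact_force: [0.8, -0.0, 0.5]
gripper_width: 0.0375
gripper_force: 30.0
```

Request:
jog_arm(deltas=[[[-0.4,0,0,-0.7,0],[-0.4,0,0,-0.3,0],[-0.4,0,0,0,0],[-0.2,0,0,0,0],[0.1,0,0,0,0],[0.1,0,0,0,0]]])

```text
time_s: 15.9
tcp_pos: [0.4138, -0.3842, 0.0259]
eef_rot: [-180.0, 0.0, -141.6]
contact_force: [0.5, 0.3, 0.7]
gripper_width: 0.047
gripper_force: 0.0
```

The cone is released. Before the axle I check the vise, because the gripper body will reach towards it.

Request:
jog_arm(deltas=[[[0.1,0,0,1,0],[0.1,0,0,3,0],[0.1,0,0,4,0],[0.1,0,0,2,0]]])

```text
time_s: 16.4
tcp_pos: [0.4145, -0.3847, 0.1286]
eef_rot: [-179.8, 0.1, -141.6]
contact_force: [0.7, -0.9, -0.7]
gripper_width: 0.0484
gripper_force: 0.0
```

Run:
```python
from h import *
crop("pics/top1.png",280,220,140,150,4,"pics/a.png");crop("pics/side1.png",160,190,100,150,4,"pics/b.png")
a,b=cv2.imread("pics/a.png")[:,:400],cv2.imread("pics/b.png")
cv2.imwrite("pics/c4.png",np.hstack([a,b]))
```

```text
(no output)
```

View pics/c4.png

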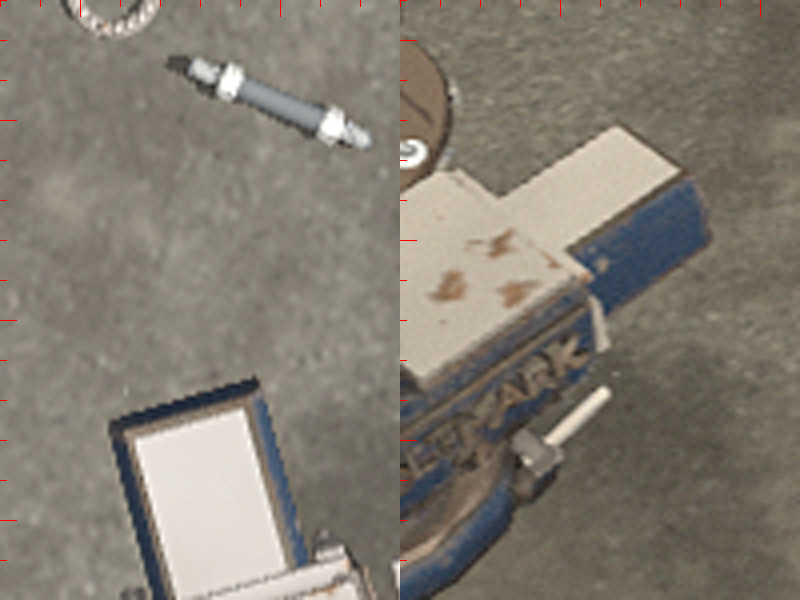

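Crops, scale 4: the vise bar's front corners are at top (245,405) and (135,432), side (685,172) and (617,125). The axle nuts are at top (230,84) and (332,125).

Run:
```python
from h import *
for a,b in [((341.2,321.2),(231.2,233)),((313.7,328),(214.2,221.2))]: print(tri(a,b))
for z in (0,.05): print(plane("top",344.5,315,z), plane("top",308,326,z))
p,q=plane("top",337.1,240.6,.0085),plane("top",362.6,250.9,.0085);m=(p+q)/2;d=p-q
print(m,np.hypot(*d[:2]),np.degrees(np.arctan2(d[1],d[0])))
c=m[:2]; u=np.array([np.cos(np.radians(156)),np.sin(np.radians(156))]);n=np.array([-u[1],u[0]])
for s in(-1,1): print(c+u*.0965+s*n*.039)
```

```text
(array([ 0.18420152, -0.26865501,  0.09365686]), np.float64(0.0023156207216455268))
(array([ 0.16996004, -0.21368317,  0.09385881]), np.float64(0.0010963177416059553))
[ 0.18099403 -0.2806397   0.        ] [ 0.15819454 -0.2010898   0.        ]
[ 0.18850103 -0.27755138  0.05      ] [ 0.16683056 -0.20194071  0.05      ]
[ 0.33092579 -0.29356756  0.0085    ] 0.06016437715327806 67.7250331195966
[ 0.25863138 -0.2186892 ]
[ 0.22690592 -0.28994575]
```

Request:
jog_arm(deltas=[[[-0.1,-2,2.3,0,0.1],[-0.1,-2.2,2.4,0,0.1],[-0.1,-2.1,2.3,0,0.1],[-0.1,-2,2.1,-1,0.1],[-0.1,0,0,-2,0.1],[-0.1,0,0,-2.5,0],[-0.1,0,0,-2,0],[-0.1,0,0,0,0]]])

```text
time_s: 17.4
tcp_pos: [0.3298, -0.2929, 0.0501]
eef_rot: [179.9, -0.0, -113.0]
contact_force: [0.3, 0.4, 0.2]
gripper_width: 0.0393
gripper_force: 0.0
```

Request:
jog_arm(deltas=[[[-0.1,0,0,-1.5,0],[-0.1,0,0,-0.8,0],[-0.1,0,0,-0.4,0],[-0.1,0,0,0,0],[-0.9,0,0,0,0],[-0.9,0,0,0,0],[-0.9,0,0,0,0],[-0.9,0,0,0,0]]])

```text
time_s: 18.4
tcp_pos: [0.3307, -0.2932, 0.0237]
eef_rot: [-180.0, 0.0, -113.0]
contact_force: [0.0, 0.1, 1.7]
gripper_width: 0.013
gripper_force: 30.0
```

Request:
jog_arm(deltas=[[[-0.9,0,0,1.5,0],[-0.9,0,0,3,0],[-0.9,0,0,2.5,0],[-0.9,3.5,2.1,0,-0.1],[-0.9,3.8,2.3,0,-0.1],[-0.9,3.8,2.3,0,-0.1],[-0.9,3.8,2.3,0,-0.1],[-0.9,3.5,2.1,0,-0.06]]])

```text
time_s: 19.4
tcp_pos: [0.5157, -0.1811, 0.0934]
eef_rot: [180.0, -0.0, -139.5]
contact_force: [0.1, -0.6, -0.2]
gripper_width: 0.0127
gripper_force: 30.0
```

Request:
jog_arm(deltas=[[[-0.9,2.3,1.35,0,0],[-0.9,0,0,-2,0],[-0.9,0,0,-2.5,0],[-0.9,0,0,-1,0],[-0.9,0,0,0,0],[-0.9,0,0,0,0]]])

```text
time_s: 20.15
tcp_pos: [0.5381, -0.1688, 0.0393]
eef_rot: [-180.0, 0.0, -139.3]
contact_force: [0.5, 0.0, -1.6]
gripper_width: 0.0131
gripper_force: 30.0
```

Run:
```python
from h import *
for n in("top","side"): cv2.imwrite(f"pics/{n}5.png",r.capture(n))
a,b=cv2.imread("pics/top5.png"),cv2.imread("pics/side5.png")
f=lambda i,x,y:cv2.resize(i[y:y+140,x:x+120],None,fx=3.3,fy=3.3,interpolation=2)
cv2.imwrite("pics/c5.png",np.hstack([f(a,320,95),f(b,290,140)]))
```

```text
(no output)
```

View pics/c5.png

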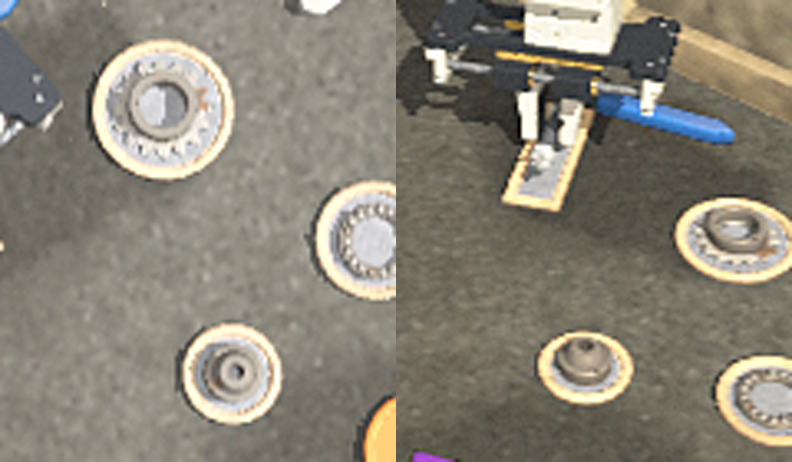

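The cone sits flat at (232,373) and the cog is centred at (163,108), both in the top half. The axle lies along the recess, with its nut at (540,155) in the side half. Lower and release.

Request:
jog_arm(deltas=[[[-0.9,0,0,-0.6,0],[-0.9,0,0,-0.4,0],[-0.9,0,0,-0.2,0],[-0.9,0,0,-0.05,0],[-0.9,0,0,0,0],[-0.6,0,0,0,0],[-0.4,0,0,0,0],[-0.4,0,0,0,0]]])

```text
time_s: 21.25
tcp_pos: [0.5376, -0.1686, 0.0259]
eef_rot: [180.0, -0.0, -139.3]
contact_force: [0.8, -0.0, 0.8]
gripper_width: 0.0254
gripper_force: 0.0
```

Request:
jog_arm(deltas=[[[-0.4,0,0,1,0],[-0.4,0,0,3,0],[-0.4,0,0,5,0],[-0.4,0,0,5,0],[-0.4,-2,-5,3,0],[-0.4,-2,-5,0,0],[-0.4,-2,-5,0,0],[-0.4,-2,-5,0,0]]])

```text
time_s: 22.25
tcp_pos: [0.4569, -0.3701, 0.1972]
eef_rot: [-179.9, 0.0, -139.3]
contact_force: [0.3, -0.2, -0.3]
gripper_width: 0.0263
gripper_force: 0.0
```

Request:
jog_arm(deltas=[[[-0.4,-2,-5,0,0],[-0.4,-2,-5,0,0],[-0.4,-2,-5,0,0],[-0.4,-2,-5,0,0],[-0.4,0,0,0,0],[-0.4,0,0,0,0]]])

```text
time_s: 23.0
tcp_pos: [0.3772, -0.5686, 0.1961]
eef_rot: [180.0, 0.0, -139.4]
contact_force: [-1.0, 0.3, 0.1]
gripper_width: 0.0268
gripper_force: 0.0
```

Run:
```python
from h import *
cv2.imwrite("pics/top6.png",r.capture("top"))
crop("pics/top6.png",190,90,200,140,4,"pics/c6.png")
```

```text
(no output)
```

View pics/c6.png

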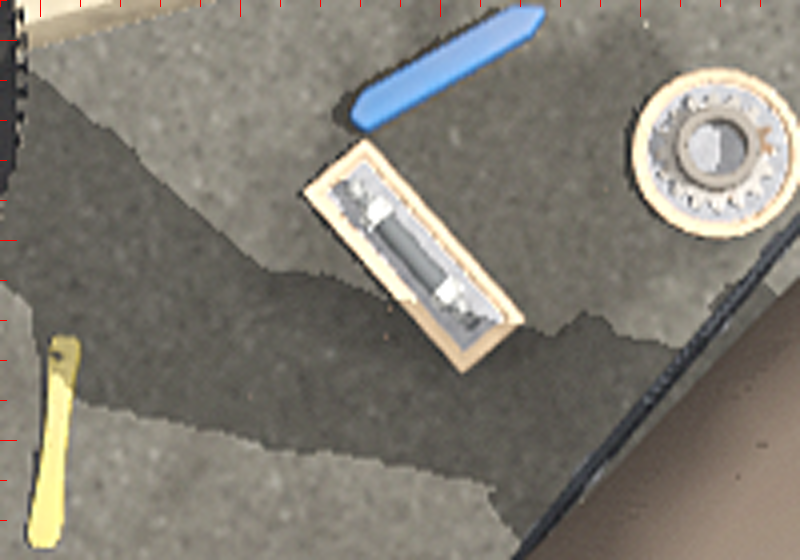

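The axle lies along the recess: nuts at (380,210) and (448,293), block centre about (413,255). The cutter and lever have not moved.

```bash
python3 -c "
from plant import r
print(r.close_job())"
```

```text
the job is handed in; nothing more can be done
None
```

I put the cog, bearing ring, cone and axle in their own nests, flat and centred as far as the camera pictures show. The cutter and tyre lever were not moved, and I handed the job in at about 23 s of the 90 s; it returned no verdict.

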